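Open the child-safe button-cell jar

ROBOT

A 6-joint arm with a two-finger parallel gripper is mounted at the origin on the work surface. World frame = base frame: x ahead of the robot, y to its left, z up, the work surface at z = 0. Lengths are in m, angles in degrees, forces in N, time in s.
With the tool pointing down it reaches from about 0.4 to 0.825 m from the base axis. Payload 7 kg.
Tool frame: the origin (TCP) lies at the very end of the fingers, on their centre line; the grasp point (between the pads) lies 19 mm behind it; z points along the fingers, y is the line along which they close (so a half turn about z gives the same grasp; the last joint's range is limited). The gripper opens to 88 mm and grips with 3 to 60 N. Pads are 19 mm wide; open, the fingers measure 130 mm over their backs; the gripper's body (78 mm by 193 mm) begins 47 mm behind the grasp point.
Start: joints at [89.33, 20.546, 0.682, 0, -70.136, -16.507], TCP at [0.199, 0.645, 0.227] pointing down, gripper open.
Joint ranges: [-176.03, 176.03], [-82.01, 121.73], [-58.28, 71.71], [-173.87, 95.51], [-174.79, -0.11], [-173.66, 173.66]. Speed limits (degrees/s): [136.94, 136.94, 172.46, 180, 180, 180].

INTERFACE

Orientations are given as [roll, pitch, yaw] about the fixed x, y, z axes, in that order (R = Rz(yaw) Ry(pitch) Rx(roll)).
In Python, from plant import ctrl gives the robot as it stands.
- The arm moves only by the tool carry_out, never from a script. Its argument "deltas" is a list that holds one entry, the list of rows, each a list of 5 numbers: the shift along the tool's x, y, z scaled (see below), then the turn about the tool's z scaled (see below), then the opening, from -1 (shut) to 1 (fully open). A call has 1 to 5 rows; each row is the pose to reach, as a shift and turn from the pose commanded when the call began, along the tool's axes at that moment, turning the shorter way round; what a row does not reach only later rows make up. The controller multiplies each number of a shift by 20 cm and each number of a turn by 2 pi rad. A row lasts 1/10 s, in which the tool goes at most 50 mm and 8.59 degrees, less where a joint would pass 70% of its speed; a pose out of reach is approached as far as the arm can. A call with a number of a shift or a turn outside -1 to 1 is refused whole. A call with a gripper value outside its range is refused whole. The fingers move at their own pace and stop on an object; the grip force is fixed at half the most. Time passes only in rows, so rows that repeat a pose let the fingers close. It gives the time, the measured TCP pose, the force, the opening and the grip force at its end, in the units of the state.
- ctrl.get_obs(): the state, without advancing time (a new reading comes with each control period).
- ctrl.snapshot(name): name is "side" or "top"; returns a dict with "color" (420x560x3 uint8, red, green, blue), "camera_matrix" (3x3 intrinsics, pixels), "R" (3x3) and "t" (3): a world point X has camera coordinates R X + t. Camera axes: x right, y down, z forward; pixel columns grow to the right and rows downward; lengths in m; the calibration is good to about 2 mm. A picture is of the moment at which its call begins. There is no depth.
- ctrl.close_job(): hands the job in; it is judged then, once.
Trained networks look in a picture, given as the dict that the camera call returned (one of the last four; its "shot" number tells which), for a name from the list of things; names that differ only in an ending like _2 or _b are one class to them, and where a whole thing is asked for, a point or a joint stands for the part that bears it (a point fixed in the world has none). Each returns a list of dicts, best first, with "p" (0 to 1); they miss things now and then, are a little off and sometimes report something else, mostly with a low value. They report only what shows in the picture. A call takes as long as a camera call. They do not tell look-alikes from the thing itself.
- ctrl.search_frame(picture, name): "centre" ([column, row] in pixels, amid what is visible of it).
- ctrl.silhouettes(picture, name): "mask" (420x560 bool, what is visible of it) and "centre" ([column, row] in pixels, amid what is visible of it).
- ctrl.spot_point(picture, name): "centre" ([column, row] in pixels: a listed point, or the origin of a listed thing).
The state is a dict: "clock": time; "joint_pos": joint angles; "qvel": joint speeds; "tau": joint torques, N m; "tool_pos": TCP position; "orientation": TCP orientation; "force": force on the tool from outside, world axes, zero at the start; "moment": the same for the moment, N m; "opening": finger opening in m; "gripper_force": force on a finger pad.
Only numpy, scipy, OpenCV 4.12 (cv2) and the standard library are available. Lean on these libraries where they do the work, as an engineer would, in place of code of your own. Each camera call takes 0.05 s, during which the arm holds its last target. There are 200 camera calls.

TASK

Open the child-safe jar of button cells: lift the loose guard collar off it by its upright tab and put the collar's ring over the wooden peg so that it lies flat on the peg's foot, and let go of it. Then push the jar's safety cap down, keep it down while twisting it counter-clockwise (seen from above) by about a fifth of a turn until it comes free, and lift it off. Finish still gripping the cap, level and still, about a hand's width straight above the open jar, and leave the other things on the desk where they are.

Things in the scene. Friction and masses are not known exactly. Their poses are not given: they have to be found in the camera images.
- jar_rim (a point): centre of the jar's mouth (top edge of its neck), 126 mm above the desk, z up. The jar's flat shoulder lies 36 mm under the rim (90 mm above the desk); the round neck between is 33 mm across, 41 mm over its lugs.
- jar: white plastic jar, square body 78 x 78 mm, in a square wooden holder (110 x 110 x 20 mm high) screwed to the desk: it neither moves nor turns. Origin: centre of the holder's underside. Jar and peg stand one on the left, one on the right, either way round.
- cap_center (a point): centre (half-way up, on the axis) of the round, ribbed white plastic safety cap, 52 mm across, 29 mm tall, 30 g; z up along its axis. Closed on the jar, its centre is 122.5 mm above the desk, its top 137 mm, its lower edge 108 mm (18 mm clear above the jar's shoulder).
- collar_ring (a point): centre (half-way up, on the axis) of the loose grey plastic guard collar: a tube open at both ends, 70 mm outside, 62 mm inside, 40 mm tall, that at the start sits on the jar's shoulder around the cap, too close to it for fingers; z up along its axis, -x towards its tab. It must be lifted at least 50 mm to clear the cap. About 80 g.
- collar_tab (a point): grip point on the collar's upright tab, 54 mm out from the collar's axis (to the collar's -x) and 38 mm above its underside. The tab is a flat plate 10 mm thick (along the collar's y), 34 mm wide radially (33 to 67 mm from the axis), and rises from the collar's underside to 55 mm above it (15 mm above the tube). Same axes as the collar.
- peg_foot (a point): on the axis of the upright wooden peg, at the top face of its round foot (foot 90 mm across, 12 mm high, fixed to the desk). The peg is 24 mm in diameter and its chamfered end is 68 mm above this point; z up.
- pen_tray: bystander: stainless steel pen tray 85 x 240 x 25 mm, empty; origin under its centre
- pencil0: bystander: pencil lying on the desk, triangular, 178 mm long, 8 mm thick; origin under its middle, along x, point to +x
- pencil1: bystander: pencil like the first
- pencil2: bystander: pencil like the first
- cube_puzzle: bystander: wooden cube puzzle, 54 mm; origin under its centre
- clip_box: bystander: blue clip-top box 136 x 176 x 72 mm; origin under its centre
- mug: bystander: white mug, 80 mm across, 95 mm tall, handle on its +y; origin under its centre
- collar: the guard collar as a whole; origin on its axis at its underside, axes as collar_ring
- cap: the safety cap as a whole; origin on its axis at its lower edge. Bayonet lock: pushed down it turns, else it is blocked, and forcing it is no opening. Push it down 5 to 6 mm (it bottoms at 7 mm) against a spring of 3 N rising to about 9 N, keep it down and turn it counter-clockwise seen from above by 55 to 85 degrees (locked below 48); there it is free and lifts straight off.
Things that resemble listed ones, but are neither listed nor needed, are in the scene too. Leave any red or yellow look-alike of the cap alone.

How it is judged:
By the outcome, as a careful person would: the job done as asked, in the order asked, and still so for the second after the job is handed in, while the arm keeps its last pose, push and grip.
It also fails if it takes over 58 s, if anything falls off the work surface, if the arm or the gripper's body presses on something with over 40 N, if the wrist force passes 120 N, or if a joint passes its speed limit or range.

## Working session

There is one attempt and no reset: what is moved stays moved. The work goes in short steps, Python scripts to look and compute and a tool call to move; the robot and the scene stay as the last step left them, time stands still between calls to the robot, and variables do not carry over. Pictures are saved under pics/ and viewed, at most 10 in all, crops included, and the job is handed in when it is done.

Besides the shell and the picture viewer there is one more tool, called after ">>>" as name(argument=value, ...), one argument or row to a line, values as JSON. carry_out: Moves the arm, as the interface text tells. Its arguments: {"type":"object","properties":{"deltas":{"type":"array"}},"required":["deltas"]}

```bash
mkdir -p pics; ls
cat > h.py <<'E'
import numpy as np,cv2
from plant import ctrl
def ray(p,uv):
    K=np.array(p["camera_matrix"]);R=np.array(p["R"]);t=np.array(p["t"])
    d=R.T@np.linalg.inv(K)@np.array([uv[0],uv[1],1.]);return -R.T@t,d/np.linalg.norm(d)
def atz(p,uv,z):
    c,d=ray(p,uv);return c+d*(z-c[2])/d[2]
def tri(ps,uvs):
    A=np.zeros((3,3));b=np.zeros(3);L=[]
    for p,u in zip(ps,uvs):
        c,d=ray(p,u);M=np.eye(3)-np.outer(d,d);A+=M;b+=M@c;L.append((c,d))
    X=np.linalg.solve(A,b);return X,[np.linalg.norm(np.cross(X-c,d)) for c,d in L]
def proj(p,X):
    v=np.array(p["camera_matrix"])@(np.array(p["R"])@np.array(X)+np.array(p["t"]));return v[:2]/v[2]
def save(p,n,box=None,s=1):
    im=p["color"][:,:,::-1]
    if box: im=im[box[1]:box[3],box[0]:box[2]]
    cv2.imwrite("pics/"+n,cv2.resize(im,None,fx=s,fy=s,interpolation=cv2.INTER_CUBIC))
E
python3 - <<'E'
from h import *
np.set_printoptions(precision=3,suppress=True)
P=[ctrl.snapshot(n) for n in("top","side")]
for p,n in zip(P,("top","side")):
    save(p,n+"0.png");print(n,ray(p,(280,210)))
    for k in("jar_rim","cap_center","collar_ring","collar_tab","peg_foot","collar","cap","jar"):
        print(k,[(np.round(r["centre"],1).tolist(),round(r["p"],2)) for r in ctrl.spot_point(p,k)[:4]])
o=ctrl.get_obs();print(o)
E
```

```text
pics
top (array([0.483, 0.021, 1.018]), array([ 0.175, -0.009, -0.984]))
jar_rim [([366.1, 276.8], 0.94), ([279.9, 222.2], 0.24)]
cap_center [([356.5, 219.9], 0.89), ([366.0, 274.4], 0.82), ([417.5, 285.1], 0.82), ([367.1, 275.2], 0.52)]
collar_ring [([365.3, 276.8], 0.85)]
collar_tab [([370.0, 302.8], 0.94)]
peg_foot [([220.1, 252.3], 0.86)]
collar [([364.4, 273.1], 0.74), ([220.3, 249.8], 0.66), ([292.9, 299.1], 0.18)]
cap [([358.4, 217.2], 0.9), ([367.2, 274.3], 0.63), ([414.1, 284.5], 0.58)]
jar [([353.7, 276.6], 0.8)]
side (array([ 0.055, -0.78 ,  0.845]), array([ 0.444,  0.655, -0.611]))
jar_rim [([239.7, 271.3], 0.53)]
cap_center [([301.5, 257.4], 0.9), ([342.0, 269.4], 0.83), ([330.7, 331.7], 0.82)]
collar_ring [([298.3, 262.2], 0.61), ([245.2, 218.4], 0.31)]
collar_tab [([300.6, 267.3], 0.74), ([278.6, 268.7], 0.56)]
peg_foot [([243.6, 215.1], 0.8), ([276.6, 268.7], 0.65), ([421.5, 306.3], 0.64)]
collar [([298.1, 265.9], 0.76)]
cap [([330.0, 340.0], 0.78), ([299.1, 259.3], 0.74), ([343.8, 275.9], 0.55)]
jar [([303.2, 296.9], 0.6)]
{'clock': 0.9, 'joint_pos': array([ 89.332,  20.543,   0.683,   0.001, -70.135, -16.506]), 'qvel': array([-0.054, -0.065, -0.052, -0.006, -0.044,  0.009]), 'tau': array([  0.   , -58.235,  29.33 ,   7.003,   0.012,  -0.   ]), 'tool_pos': array([0.199, 0.645, 0.227]), 'orientation': array([-179.996,   -0.   ,  -17.174]), 'force': array([ 0.137, -0.773,  0.351]), 'moment': array([-0.025,  0.026,  0.068]), 'gripper_force': 0.0, 'opening': 0.08758692734000954}
```

View pics/top0.png

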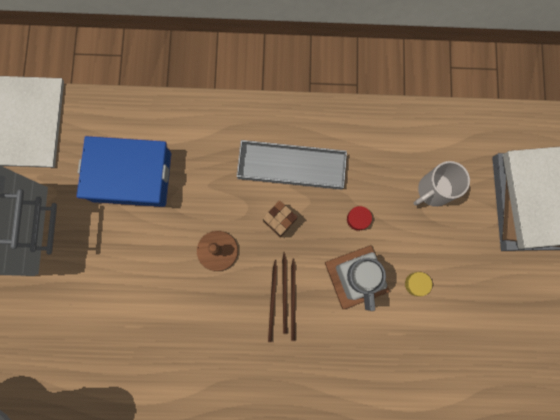

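View pics/side0.png

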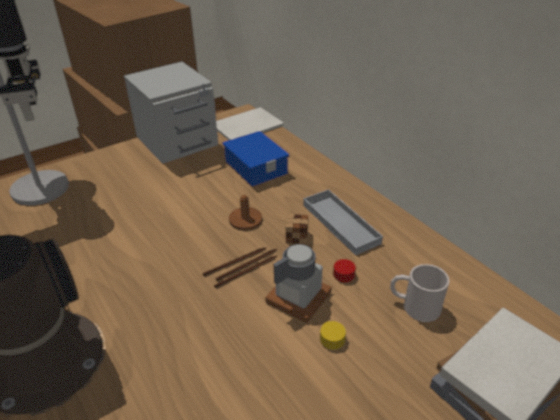

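Top view: the jar with grey collar and white cap is at (367,275), with the tab at (370,303). The peg and foot are at (217,250).
Candidates for the cap: white on the jar (367,275), red disc (360,218), yellow disc (419,284). I choose the white one inside the grey collar. The only peg is the one at (217,250), and in the side view it is at (245,215). I'll check with a close crop.

Run:
```python
from h import *
np.set_printoptions(precision=4,suppress=True)
t=ctrl.snapshot("top");s=ctrl.snapshot("side")
a=cv2.resize(t["color"][230:325,310:437],None,fx=4,fy=4,interpolation=3)[:380,:400]
b=cv2.resize(s["color"][230:325,250:350],None,fx=4,fy=4,interpolation=3)
im=np.hstack([a,b[:380]]);cv2.imwrite("pics/crop1.png",im[:,:,::-1])
def best(p,k,uv):
    r=[x for x in ctrl.spot_point(p,k) if np.hypot(*(np.array(x["centre"])-uv))<14]
    return r[0]["centre"] if r else None
for k,u,v,z in(("cap_center",(366,275),(300,258),.1225),("collar_ring",(365,276),(298,262),.11),("collar_tab",(370,303),(280,268),.128),("peg_foot",(219,251),(244,216),.012)):
    a=best(t,k,u);b=best(s,k,v);print(k,a,b)
    if a is not None: print(" top@z",atz(t,a,z))
    if b is not None: print(" side@z",atz(s,b,z))
    if a is not None and b is not None: print(" tri",*tri((t,s),(a,b)))
```

```text
cap_center [366.3, 275.2] [300.3, 256.0]
 top@z [ 0.5187 -0.1596  0.1225]
 side@z [ 0.5246 -0.1614  0.1225]
 tri [ 0.5212 -0.161   0.1234] [np.float64(0.003003266140610288), np.float64(0.0030032661406103663)]
collar_ring [363.6, 275.0] [295.9, 259.1]
 top@z [ 0.5194 -0.1568  0.11  ]
 side@z [ 0.5194 -0.153   0.11  ]
 tri [ 0.5185 -0.1557  0.1128] [np.float64(0.0009107766435687759), np.float64(0.0009107766435687912)]
collar_tab [367.3, 303.8] [278.2, 267.5]
 top@z [ 0.464  -0.1605  0.128 ]
 side@z [ 0.4639 -0.1677  0.128 ]
 tri [ 0.4654 -0.1625  0.1227] [np.float64(0.0017406064552047908), np.float64(0.0017406064552047645)]
peg_foot [221.5, 249.6] [245.3, 217.4]
 top@z [0.5692 0.137  0.012 ]
 side@z [0.5662 0.1393 0.012 ]
 tri [0.5675 0.1378 0.0126] [np.float64(0.0018760065116310782), np.float64(0.0018760065116311961)]
```

View pics/crop1.png

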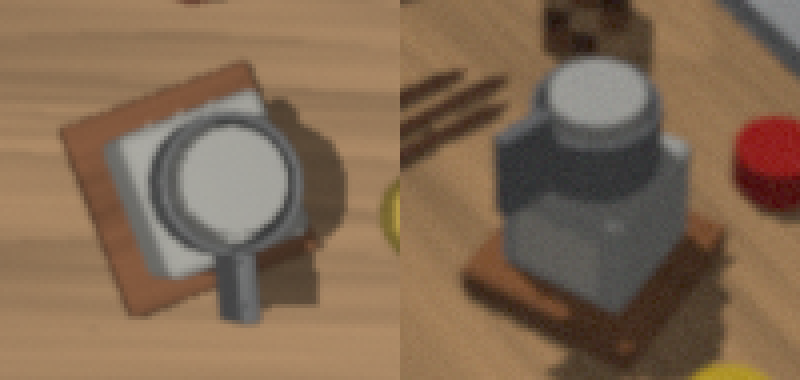

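The crop shows the white cap inside the grey collar, with the tab towards the robot (crop about (240,290)), so the choice stands. Next I fit the pose to the silhouettes in both views.

```bash
cat >> h.py <<'E'
from scipy.optimize import minimize
th=np.linspace(0,2*np.pi,48,endpoint=False)
def cyl(r,z0,z1): return np.vstack([np.c_[r*np.cos(th),r*np.sin(th),0*th+z] for z in(z0,z1)])
def box(x0,x1,y0,y1,z0,z1): return np.array([[x,y,z] for x in(x0,x1) for y in(y0,y1) for z in(z0,z1)],float)
COL=[cyl(.035,0,.04),cyl(.026,.018,.047),box(-.067,-.033,-.005,.005,0,.055)]
COLO=[cyl(.035,0,.04),box(-.067,-.033,-.005,.005,0,.055)]
PEG=[cyl(.045,-.012,0),cyl(.012,0,.068)]
CAP=[cyl(.026,0,.029)]
def render(p,parts,q,S=4):
    c,s=np.cos(q[3]),np.sin(q[3]);R=np.array([[c,-s,0],[s,c,0],[0,0,1]])
    m=np.zeros((420*S,560*S),np.uint8)
    for a in parts:
        X=a@R.T+q[:3]
        uv=np.array([proj(p,x) for x in X])
        cv2.fillConvexPoly(m,cv2.convexHull(np.round(((uv+.5)*S-.5)*16).astype(np.int32)),255,shift=4)
    return cv2.resize(m,(560,420),interpolation=cv2.INTER_AREA)/255.
def fit(ps,ms,parts,q0,free=(0,1,2,3),sc=(.004,.004,.004,.1)):
    q0=np.array(q0,float);f=list(free);sc=np.array(sc)[f]
    def cost(v):
        q=q0.copy();q[f]+=v*sc
        return sum(np.abs(render(p,parts,q)-m).sum() for p,m in zip(ps,ms))
    r=minimize(cost,np.zeros(len(f)),method="Nelder-Mead",options=dict(initial_simplex=np.vstack([np.zeros(len(f)),np.eye(len(f))]),xatol=.02,fatol=.2,maxiter=150))
    q=q0.copy();q[f]+=r.x*sc;return q,r.fun
def mask(p,k,X):
    uv=proj(p,X);r=[x for x in ctrl.silhouettes(p,k) if np.hypot(*(np.array(x["centre"])-uv))<25]
    return r[0]["mask"] if r else np.zeros((420,560),bool)
E
python3 - <<'E'
from h import *
np.set_printoptions(precision=4,suppress=True)
t=ctrl.snapshot("top");s=ctrl.snapshot("side");P=(t,s)
q0=[.52,-.159,.09,.05];X=[.52,-.159,.115]
mc=[mask(p,"cap",X) for p in P];mo=[mask(p,"collar",X) for p in P]
print([m.sum() for m in mc+mo])
M=[(a|b).astype(float) for a,b in zip(mc,mo)]
for ps,ms,f in((P,M,(0,1,2,3)),(P,M,(0,1,3)),(P[:1],M[:1],(0,1,3)),(P[1:],M[1:],(0,1,3))): print("collar",*fit(ps,ms,COL,q0,f))
Xp=[.568,.138,.03];mp=[mask(p,"peg_foot",Xp).astype(float) for p in P];print([m.sum() for m in mp])
for ps,ms,f in((P,mp,(0,1,2)),(P,mp,(0,1)),(P[:1],mp[:1],(0,1)),(P[1:],mp[1:],(0,1))): print("peg",*fit(ps,ms,PEG,[.568,.138,.012,0],f))
E
```

```text
[np.int64(600), np.int64(434), np.int64(573), np.int64(835)]
collar [ 0.5189 -0.162   0.0872  0.1002] 309.9764705882353
collar [ 0.5184 -0.1628  0.09    0.0871] 344.16862745098035
collar [ 0.5176 -0.1613  0.09    0.0885] 179.74901960784314
collar [ 0.52   -0.1648  0.09    0.0975] 85.17647058823529
[np.float64(1316.0), np.float64(0.0)]
peg [ 0.5674  0.1502 -0.0074  0.    ] 821.9999999999999
peg [0.5662 0.1479 0.012  0.    ] 845.2078431372549
peg [0.5661 0.1477 0.012  0.    ] 48.98823529411764
peg [1.1179 3.1897 0.012  0.    ] 0.0
```

```bash
cat >> h.py <<'E'
def go(pose,X,yaw):  # pose=(x,y,z,yaw) commanded
    x,y,z,w=pose;c,s=np.cos(np.radians(w)),np.sin(np.radians(w));d=np.array(X)-[x,y,z]
    return np.round([*(np.array([c*d[0]+s*d[1],s*d[0]-c*d[1],-d[2]])/.2),-((yaw-w+180)%360-180)/360],4)
E
python3 - <<'E'
from h import *
np.set_printoptions(precision=4,suppress=True)
t=ctrl.snapshot("top");s=ctrl.snapshot("side");P=(t,s)
for p in P:
  for k in("peg_foot",):
    r=ctrl.silhouettes(p,k);print([(np.round(x["centre"],1),round(x["p"],2),x["mask"].sum()) for x in r])
    r=ctrl.spot_point(p,k);print([(np.round(x["centre"],1),round(x["p"],2)) for x in r])
print(proj(t,[.566,.148,.012]),proj(s,[.566,.148,.012]),proj(t,[.566,.148,.08]),proj(s,[.566,.148,.08]))
im=np.hstack([cv2.resize(p["color"][b:b+75,a:a+75],None,fx=5,fy=5,interpolation=3) for p,a,b in((t,180,215),(s,208,175))])
cv2.imwrite("pics/peg1.png",im[:,:,::-1])
ps=[(.199,.645,.227,-17.17),(.38,.49,.227,-17.17),(.49,.31,.227,-17.17),(.52,.11,.227,-17.17),(.50,-.06,.227,0),(.4653,-.167,.2,5.4)]
for a,b in zip(ps,ps[1:]): print(go(a,b[:3],b[3]))
E
```

```text
[(array([219.8, 252.9]), 0.95, np.int64(1277))]
[(array([218.3, 252.5]), 0.71)]
[(array([244.5, 216.6]), 0.63, np.int64(755))]
[(array([246.4, 214.4]), 0.91)]
[216.3861 250.9166] [243.5274 215.7814] [212.3187 248.0372] [242.0864 195.2342]
[ 1.0935  0.4733 -0.     -0.    ]
[ 0.7912  0.6975 -0.     -0.    ]
[ 0.4385  0.9112 -0.     -0.    ]
[ 0.1554  0.8416 -0.     -0.0477]
[-0.1735  0.535   0.135  -0.015 ]
```

View pics/peg1.png

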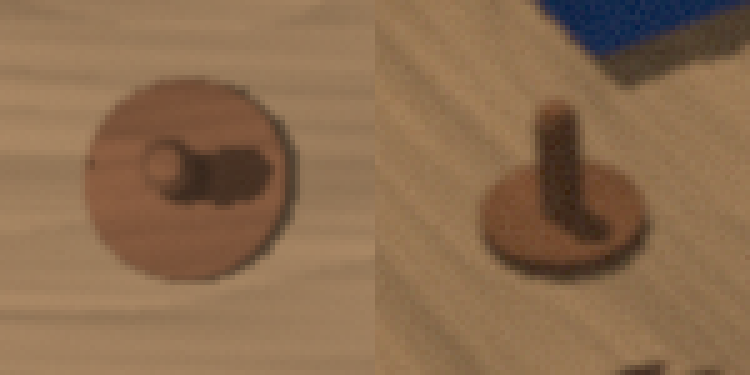

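Top: foot disc centre about (216.6,250.2), peg end (212.4,247.4). Side: foot disc centre about (245.6,217), peg end (243.8,195.6). Together these put the peg at about (0.567, 0.146). I'm moving in now.

>>> carry_out(
  deltas=[
    [[0.96, 0.42, 0, 0, 1], [0.96, 0.42, 0, 0, 1], [0.96, 0.42, 0, 0, 1], [0.96, 0.42, 0, 0, 1], [0.96, 0.42, 0, 0, 1]],
  ],
)

```text
clock: 2.6
tool_pos: [0.3609, 0.5047, 0.227]
orientation: [180.0, -0.0, -17.4]
force: [-0.0, 0.3, -0.2]
opening: 0.0875
gripper_force: 0.0
```

>>> carry_out(
  deltas=[
    [[0.79, 0.7, 0, 0, 1], [0.79, 0.7, 0, 0, 1], [0.79, 0.7, 0, 0, 1], [0.79, 0.7, 0, 0, 1], [0.79, 0.7, 0, 0, 1]],
  ],
)

```text
clock: 3.1
tool_pos: [0.469, 0.324, 0.2269]
orientation: [180.0, -0.0, -17.3]
force: [0.4, 1.2, -0.1]
opening: 0.0873
gripper_force: 0.0
```

>>> carry_out(
  deltas=[
    [[0.44, 0.91, 0, 0, 1], [0.44, 0.91, 0, 0, 1], [0.44, 0.91, 0, 0, 1], [0.44, 0.91, 0, 0, 1], [0.44, 0.91, 0, 0, 1]],
  ],
)

```text
clock: 3.6
tool_pos: [0.4978, 0.1237, 0.2269]
orientation: [180.0, -0.0, -17.4]
force: [-0.5, -0.3, -0.2]
opening: 0.0875
gripper_force: 0.0
```

>>> carry_out(
  deltas=[
    [[0.14, 0.76, 0, -0.063, 1], [0.14, 0.76, 0, -0.063, 1], [0.14, 0.76, 0, -0.063, 1], [0.14, 0.76, 0, -0.063, 1], [0.14, 0.76, 0, -0.063, 1]],
  ],
)

```text
clock: 4.1
tool_pos: [0.4797, -0.0268, 0.2268]
orientation: [-180.0, -0.0, 5.3]
force: [-0.8, 0.0, 0.5]
opening: 0.0874
gripper_force: 0.0
```

Run:
```python
from h import *
o=ctrl.get_obs();p=(*o["tool_pos"],o["orientation"][2]);print(p,o["joint_pos"])
print(go(p,(.4653,-.167,.2),5.4))
```

```text
(np.float64(0.47973627469002994), np.float64(-0.02679024952811196), np.float64(0.22681828680093866), np.float64(5.317107862994568)) [ 2.03301295e+01  1.88665708e+00 -2.30160989e+01 -7.37739835e-04
 -6.50604534e+01  7.49872924e+01]
[-1.368e-01  6.913e-01  1.341e-01 -2.000e-04]
```

>>> carry_out(
  deltas=[
    [[-0.137, 0.69, 0.13, 0, 1], [-0.137, 0.69, 0.13, 0, 1], [-0.137, 0.69, 0.13, 0, 1], [-0.137, 0.69, 0.13, 0, 1], [-0.137, 0.69, 0.13, 0, 1]],
  ],
)

```text
clock: 4.6
tool_pos: [0.4662, -0.1656, 0.2003]
orientation: [-180.0, 0.0, 5.4]
force: [-1.1, 0.4, -0.5]
opening: 0.0876
gripper_force: 0.0
```

Run:
```python
from h import *
o=ctrl.get_obs();p=(*o["tool_pos"],o["orientation"][2]);print(p)
print(go(p,(.4653,-.167,.109),5.4))
t=ctrl.snapshot("top");s=ctrl.snapshot("side")
im=np.hstack([cv2.resize(q["color"][b:b+120,a:a+100],None,fx=4,fy=4,interpolation=3) for q,a,b in((t,320,225),(s,235,195))])
cv2.imwrite("pics/g1.png",im[:,:,::-1])
```

```text
(np.float64(0.46622327787335754), np.float64(-0.16559987367481063), np.float64(0.2002507973142328), np.float64(5.375190422857744))
[-5.300e-03  6.500e-03  4.563e-01 -1.000e-04]
```

View pics/g1.png

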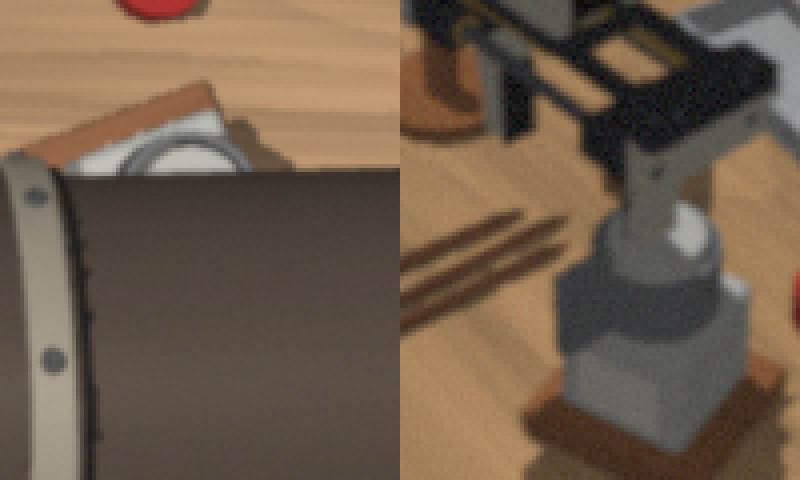

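The near finger and the far finger stand on either side of the tab (side view, tab at crop about (590,310)). I'm descending and closing.

>>> carry_out(
  deltas=[
    [[-0.005, 0.006, 0.25, 0, 1], [-0.005, 0.006, 0.456, 0, 1], [-0.005, 0.006, 0.456, 0, 1], [-0.005, 0.006, 0.456, 0, 1], [-0.005, 0.006, 0.456, 0, 1]],
  ],
)

```text
clock: 5.2
tool_pos: [0.4669, -0.1666, 0.1116]
orientation: [180.0, -0.2, 5.6]
force: [1.4, 0.1, 1.0]
opening: 0.0877
gripper_force: 0.0
```

>>> carry_out(
  deltas=[
    [[0, 0, 0, 0, -1], [0, 0, 0, 0, -1], [0, 0, 0, 0, -1], [0, 0, 0, 0, -1], [0, 0, 0, 0, -1]],
  ],
)

```text
clock: 5.7
tool_pos: [0.4649, -0.1672, 0.1096]
orientation: [180.0, -0.0, 5.5]
force: [-0.6, -0.3, 0.6]
opening: 0.0533
gripper_force: 0.0
```

>>> carry_out(
  deltas=[
    [[0, 0, 0, 0, -1], [0, 0, 0, 0, -1], [0, 0, 0, 0, -1], [0, 0, 0, 0, -1], [0, 0, 0, 0, -1]],
  ],
)

```text
clock: 6.2
tool_pos: [0.4648, -0.1672, 0.1093]
orientation: [180.0, 0.0, 5.5]
force: [0.3, 0.9, 1.1]
opening: 0.0133
gripper_force: 0.0
```

>>> carry_out(
  deltas=[
    [[0, 0, 0, 0, -1], [0, 0, 0, 0, -1], [0, 0, 0, 0, -1], [0, 0, 0, 0, -1], [0, 0, 0, 0, -1]],
  ],
)

```text
clock: 6.7
tool_pos: [0.4648, -0.1672, 0.1093]
orientation: [-180.0, 0.0, 5.5]
force: [0.1, -0.2, -0.0]
opening: 0.0101
gripper_force: 30.0
```

>>> carry_out(
  deltas=[
    [[0, 0, -0.05, 0, -1], [0, 0, -0.1, 0, -1], [0, 0, -0.15, 0, -1], [0, 0, -0.2, 0, -1], [0, 0, -0.2, 0, -1]],
  ],
)

```text
clock: 7.2
tool_pos: [0.466, -0.1672, 0.1514]
orientation: [180.0, -0.2, 5.5]
force: [-0.2, 0.4, 0.2]
opening: 0.0097
gripper_force: 30.0
```

>>> carry_out(
  deltas=[
    [[0, 0, -0.1, 0, -1], [0, 0, -0.2, 0, -1], [0, 0, -0.3, 0, -1], [0, 0, -0.3, 0, -1], [0, 0, -0.3, 0, -1]],
  ],
)

```text
clock: 7.7
tool_pos: [0.4648, -0.167, 0.2093]
orientation: [-180.0, -0.0, 5.5]
force: [-0.3, 0.3, -2.2]
opening: 0.0097
gripper_force: 30.0
```

Run:
```python
from h import *
np.set_printoptions(precision=4,suppress=True)
o=ctrl.get_obs();p=(*o["tool_pos"],o["orientation"][2]);print(p,o["force"],o["gripper_force"])
t=ctrl.snapshot("top");s=ctrl.snapshot("side")
im=np.hstack([cv2.resize(q["color"][b:b+140,a:a+100],None,fx=4,fy=4,interpolation=3) for q,a,b in((t,320,200),(s,225,170))])
cv2.imwrite("pics/g2.png",im[:,:,::-1])
X=[.519,-.162,.205]
m=mask(s,"collar",X);print(m.sum(),proj(s,X))
```

```text
(np.float64(0.46475902906002703), np.float64(-0.16700372508191907), np.float64(0.20929910446597363), np.float64(5.490556935615144)) [-0.311   0.2914 -2.1535] 29.98198091983795
250 [298.8221 226.9599]
```

View pics/g2.png

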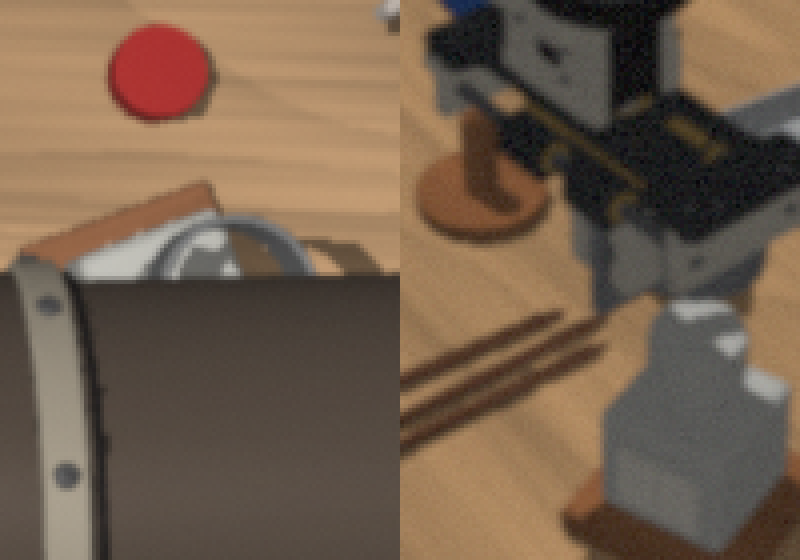

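The collar is clear of the cap: in the top view its ring is shifted up and right by the lift, and in the side view it hangs level under the gripper. Next I carry it to the peg.

>>> carry_out(
  deltas=[
    [[0.04, -0.15, 0, 0, -1], [0.08, -0.3, 0, 0, -1], [0.12, -0.45, 0, 0, -1], [0.16, -0.6, 0, 0, -1], [0.193, -0.755, 0, 0, -1]],
  ],
)

```text
clock: 8.35
tool_pos: [0.4885, -0.012, 0.2086]
orientation: [180.0, 0.1, 5.5]
force: [0.3, -0.2, -0.3]
opening: 0.0097
gripper_force: 30.0
```

>>> carry_out(
  deltas=[
    [[0.04, -0.15, 0, 0, -1], [0.08, -0.3, 0, 0, -1], [0.12, -0.45, 0, 0, -1], [0.16, -0.6, 0, 0, -1], [0.193, -0.755, 0, 0, -1]],
  ],
)

```text
clock: 8.85
tool_pos: [0.5125, 0.142, 0.2084]
orientation: [180.0, 0.1, 5.5]
force: [0.7, 0.5, -1.3]
opening: 0.01
gripper_force: 30.0
```

>>> carry_out(
  deltas=[
    [[0, 0, 0.1, 0, -1], [0, 0, 0.2, 0, -1], [0, 0, 0.2, 0, -1], [0, 0, 0.2, 0, -1], [0, 0, 0.2, 0, -1]],
  ],
)

```text
clock: 9.35
tool_pos: [0.5133, 0.1409, 0.1702]
orientation: [-180.0, -0.1, 5.5]
force: [-0.2, 0.4, -0.3]
opening: 0.01
gripper_force: 30.0
```

Run:
```python
from h import *
np.set_printoptions(precision=4,suppress=True)
o=ctrl.get_obs();p=(*o["tool_pos"],o["orientation"][2]);print(p,o["force"],o["gripper_force"])
t=ctrl.snapshot("top");s=ctrl.snapshot("side")
im=np.hstack([cv2.resize(q["color"][b:b+140,a:a+100],None,fx=4,fy=4,interpolation=3) for q,a,b in((t,165,180),(s,195,140))])
cv2.imwrite("pics/g3.png",im[:,:,::-1])
print(go(p,(.5132,.1408,.07),5.5))
```

```text
(np.float64(0.513279519555487), np.float64(0.1408827689739625), np.float64(0.17017955133281695), np.float64(5.498362844738073)) [-0.2421  0.3733 -0.3369] 29.982043504714966
[-0.0004  0.0004  0.5009 -0.    ]
```

View pics/g3.png

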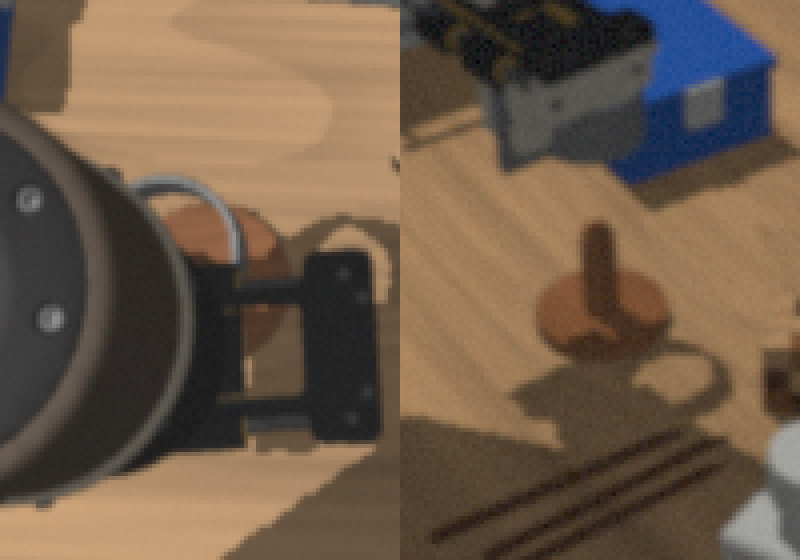

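Top view: the ring's far rim is at crop (185,180), over the foot. Side view: the ring's underside is near crop (600,160), above the peg end at (598,230). I'll compare this with the projected collar model.

Run:
```python
from h import *
np.set_printoptions(precision=1,suppress=True)
t=ctrl.snapshot("top");s=ctrl.snapshot("side")
q=[.567,.146,.1512,np.radians(5.5)]
m=render(s,COLO,q)>.5
b=m[140:280,195:295];print("lowest rows per crop col",[(c*4,int(np.nonzero(b[:,c])[0].max())*4) for c in range(0,100,5) if b[:,c].any()])
# far rim of ring top in top view
m=render(t,COLO,q)>.5;b=m[180:320,165:265];print([(c*4,int(np.nonzero(b[:,c])[0].min())*4) for c in range(0,100,5) if b[:,c].any()])
print("right edge at crop row 250:",[ (r*4,int(np.nonzero(b[r])[0].max())*4) for r in (50,58,62)])
```

```text
lowest rows per crop col [(100, 172), (120, 164), (140, 156), (160, 156), (180, 160), (200, 160), (220, 152), (240, 132)]
[(100, 204), (120, 184), (140, 176), (160, 172), (180, 172), (200, 180), (220, 196), (240, 224)]
right edge at crop row 250: [(200, 224), (232, 244), (248, 248)]
```

>>> carry_out(
  deltas=[
    [[0, 0, 0.15, 0, -1], [0, 0, 0.3, 0, -1], [0, 0, 0.45, 0, -1], [0, 0, 0.6, 0, -1], [0, 0, 0.65, 0, -1]],
  ],
)

```text
clock: 10.05
tool_pos: [0.5113, 0.1399, 0.0371]
orientation: [179.9, 0.2, 5.5]
force: [-0.9, -0.7, -0.3]
opening: 0.0097
gripper_force: 30.0
```

>>> carry_out(
  deltas=[
    [[0, 0, 0, 0, -1], [0, 0, 0.02, 0, -1], [0, 0, 0.035, 0, -1], [0, 0, 0.045, 0, -1], [0, 0, 0.045, 0, -1]],
  ],
)

```text
clock: 10.55
tool_pos: [0.5134, 0.1413, 0.0313]
orientation: [-180.0, -0.1, 5.5]
force: [-0.2, 0.4, 2.5]
opening: 0.0097
gripper_force: 30.0
```

>>> carry_out(
  deltas=[
    [[0, 0, 0, 0, 1], [0, 0, 0, 0, 1], [0, 0, 0, 0, 1], [0, 0, 0, 0, 1], [0, 0, 0, 0, 1]],
  ],
)

```text
clock: 11.05
tool_pos: [0.5127, 0.1409, 0.0303]
orientation: [180.0, 0.0, 5.5]
force: [0.4, 1.0, 0.6]
opening: 0.0444
gripper_force: 0.0
```

>>> carry_out(
  deltas=[
    [[0, 0, 0, 0, 1], [0, 0, 0, 0, 1], [0, 0, -0.1, 0, 1], [0, 0, -0.2, 0, 1], [0, 0, -0.3, 0, 1]],
  ],
)

```text
clock: 11.55
tool_pos: [0.5126, 0.1407, 0.0909]
orientation: [180.0, 0.0, 5.5]
force: [-0.6, 0.1, -1.5]
opening: 0.084
gripper_force: 0.0
```

>>> carry_out(
  deltas=[
    [[0, 0, -0.2, 0, 1], [0, 0, -0.4, 0, 1], [0, 0, -0.6, 0, 1], [0, 0, -0.7, 0, 1], [0, 0, -0.7, 0, 1]],
  ],
)

```text
clock: 12.05
tool_pos: [0.5143, 0.1416, 0.2341]
orientation: [-179.9, -0.3, 5.5]
force: [-0.4, 0.0, -0.8]
opening: 0.0878
gripper_force: 0.0
```

Run:
```python
from h import *
np.set_printoptions(precision=4,suppress=True)
o=ctrl.get_obs();p=(*o["tool_pos"],o["orientation"][2]);print(p,o["force"],o["opening"])
print(go(p,(.519,-.05,.227),-60))
t=ctrl.snapshot("top");s=ctrl.snapshot("side")
im=np.hstack([cv2.resize(q["color"][b:b+140,a:a+100],None,fx=4,fy=4,interpolation=3) for q,a,b in((t,315,200),(s,195,160))])
cv2.imwrite("pics/g4.png",im[:,:,::-1])
X=[.519,-.162,.1225];mc=[mask(q,"cap",X).astype(float) for q in(t,s)];print([m.sum() for m in mc])
print(fit((t,),mc[:1],CAP,[.519,-.162,.108,0],(0,1)),fit((s,),mc[1:],CAP,[.519,-.162,.108,0],(0,1)),fit((t,s),mc,CAP,[.519,-.162,.108,0],(0,1,2)))
X=[.567,.146,.03];m=mask(s,"collar",X).astype(float);print(m.sum())
q=[.567,.146,.012,np.radians(5.5)];print(np.abs(render(s,COLO+PEG[1:],q)-m).sum(),fit((s,),(m,),COLO+PEG[1:],q,(0,1,3)))
```

```text
(np.float64(0.5143232788740699), np.float64(0.14163093818406317), np.float64(0.23411066856394278), np.float64(5.526603320651299)) [-0.4107  0.042  -0.8077] 0.08782240744167054
[-0.069   0.956   0.0356  0.182 ]
[np.float64(637.0), np.float64(573.0)]
(array([ 0.5187, -0.1603,  0.108 ,  0.    ]), np.float64(24.419607843137253)) (array([ 0.5201, -0.1631,  0.108 ,  0.    ]), np.float64(25.4078431372549)) (array([ 0.5197, -0.1613,  0.1061,  0.    ]), np.float64(88.21960784313725))
643.0
271.5843137254902 (array([0.5667, 0.1439, 0.012 , 0.1893]), np.float64(230.48235294117646))
```

View pics/g4.png

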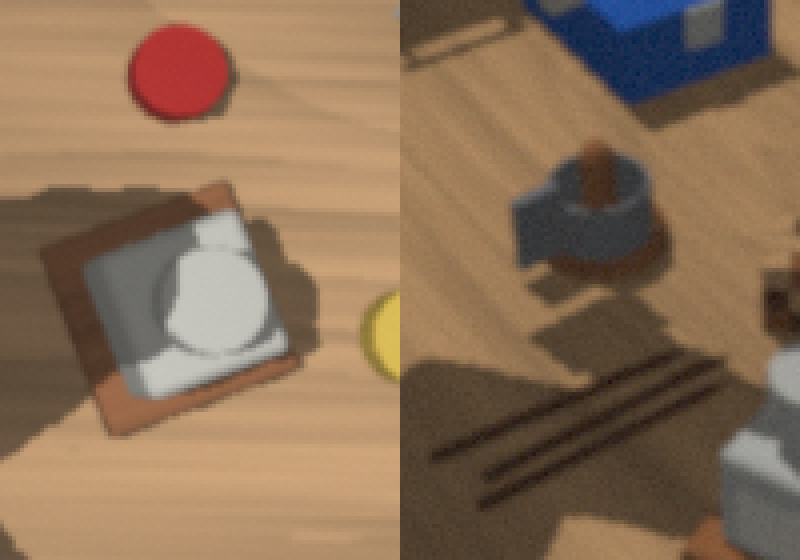

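The collar lies flat on the foot with the peg through it (side crop (590,210)). The jar now shows only the white cap (top crop (215,300)). I go to the cap.

>>> carry_out(
  deltas=[
    [[-0.07, 0.95, 0.03, 0.154, 1], [-0.07, 0.95, 0.03, 0.154, 1], [-0.07, 0.95, 0.03, 0.154, 1], [-0.07, 0.95, 0.03, 0.154, 1], [-0.07, 0.95, 0.03, 0.154, 1]],
  ],
)

```text
clock: 12.8
tool_pos: [0.5159, -0.0536, 0.2229]
orientation: [179.8, 0.1, -38.1]
force: [-0.2, 0.7, -0.1]
opening: 0.0875
gripper_force: 0.0
```

Run:
```python
from h import *
o=ctrl.get_obs();p=(*o["tool_pos"],o["orientation"][2]);print(p,o["joint_pos"])
print(go(p,(.5195,-.1615,.17),-50))
```

```text
(np.float64(0.5159064084742209), np.float64(-0.053558223475205315), np.float64(0.22294165105084746), np.float64(-38.061967261893976)) [ 1.57862950e+01  6.00763640e+00 -1.90244391e+01  1.51263322e-02
 -6.51441190e+01  3.61454803e+01]
[0.3469 0.4139 0.2647 0.0332]
```

>>> carry_out(
  deltas=[
    [[0.347, 0.414, 0.1, 0.033, 1], [0.347, 0.414, 0.265, 0.033, 1], [0.347, 0.414, 0.265, 0.033, 1], [0.347, 0.414, 0.265, 0.033, 1], [0.347, 0.414, 0.265, 0.033, 1]],
  ],
)

```text
clock: 13.3
tool_pos: [0.5212, -0.158, 0.1703]
orientation: [179.9, 0.1, -49.4]
force: [1.0, 0.8, -0.0]
opening: 0.0874
gripper_force: 0.0
```

Run:
```python
from h import *
o=ctrl.get_obs();p=(*o["tool_pos"],o["orientation"][2]);print(p,o["joint_pos"])
print(go(p,(.5195,-.1615,.105),-50))
```

```text
(np.float64(0.5211831211259896), np.float64(-0.15798587932265135), np.float64(0.17027010168998044), np.float64(-49.41791905738393)) [ 3.76071953e+00  1.09847184e+01 -2.03490874e+01  5.31358413e-03
 -5.88069619e+01  3.68186851e+01]
[0.0079 0.0178 0.3264 0.0016]
```

>>> carry_out(
  deltas=[
    [[0, 0, 0.15, 0, 1], [0, 0, 0.3, 0, 1], [0, 0, 0.325, 0, 1], [0, 0, 0.325, 0, 1], [0, 0, 0.325, 0, 1]],
  ],
)

```text
clock: 13.8
tool_pos: [0.5229, -0.1572, 0.1079]
orientation: [-179.9, -0.1, -49.3]
force: [0.5, 0.3, -0.3]
opening: 0.088
gripper_force: 0.0
```

>>> carry_out(
  deltas=[
    [[0, 0, 0, 0, 1], [0, 0, 0, 0, 1]],
  ],
)

```text
clock: 14.0
tool_pos: [0.5225, -0.1574, 0.1076]
orientation: [-179.9, -0.1, -49.3]
force: [-0.4, -0.9, 0.2]
opening: 0.0877
gripper_force: 0.0
```

>>> carry_out(
  deltas=[
    [[0.006, 0.025, 0.008, 0, 1], [0.006, 0.025, 0.008, 0, 1], [0.006, 0.025, 0.008, 0, -0.2], [0.006, 0.025, 0.008, 0, -1], [0.006, 0.025, 0.008, 0, -1]],
  ],
)

```text
clock: 14.5
tool_pos: [0.5187, -0.1617, 0.1048]
orientation: [180.0, 0.0, -49.4]
force: [0.1, -0.2, -0.3]
opening: 0.0689
gripper_force: 0.0
```

>>> carry_out(
  deltas=[
    [[0, 0, 0, 0, -1], [0, 0, 0, 0, -1], [0, 0, 0, 0, -1], [0, 0, 0, 0, -1], [0, 0, 0, 0, -1]],
  ],
)

```text
clock: 15.0
tool_pos: [0.5187, -0.1617, 0.1047]
orientation: [180.0, 0.0, -49.3]
force: [-0.3, -0.0, -0.4]
opening: 0.052
gripper_force: 30.0
```

>>> carry_out(
  deltas=[
    [[0, 0, 0, 0, -1], [0, 0, 0, 0, -1], [0, 0, 0, 0, -1]],
  ],
)

```text
clock: 15.3
tool_pos: [0.5187, -0.1617, 0.1047]
orientation: [180.0, 0.0, -49.3]
force: [-0.3, 0.4, -0.2]
opening: 0.052
gripper_force: 30.0
```

>>> carry_out(
  deltas=[
    [[0, 0, 0.01, 0, -1], [0, 0, 0.02, 0, -1], [0, 0, 0.028, 0, -1], [0, 0, 0.028, 0, -1], [0, 0, 0.028, 0, -1]],
  ],
)

```text
clock: 15.8
tool_pos: [0.5188, -0.1617, 0.0995]
orientation: [-180.0, -0.0, -49.3]
force: [-3.5, 1.1, 6.5]
opening: 0.052
gripper_force: 30.0
```

>>> carry_out(
  deltas=[
    [[0, 0, 0, 0, -1], [0, 0, 0, 0, -1], [0, 0, 0, 0, -1]],
  ],
)

```text
clock: 16.1
tool_pos: [0.5188, -0.1617, 0.0996]
orientation: [-180.0, -0.0, -49.3]
force: [-2.6, 2.1, 7.0]
opening: 0.0522
gripper_force: 30.0
```

>>> carry_out(
  deltas=[
    [[0, 0, 0.002, 0, -1], [0, 0, 0.002, -0.01, -1], [0, 0, 0.002, -0.025, -1], [0, 0, 0.002, -0.04, -1], [0, 0, 0.002, -0.04, -1]],
  ],
)

```text
clock: 16.6
tool_pos: [0.5198, -0.1619, 0.0996]
orientation: [-180.0, -0.1, -34.7]
force: [-1.1, 0.1, 5.6]
opening: 0.0523
gripper_force: 30.0
```

Run:
```python
from plant import ctrl
o=ctrl.get_obs();print(o["tool_pos"],o["orientation"],o["force"],o["moment"])
```

```text
[ 0.51983451 -0.16188542  0.09957115] [-1.79950949e+02 -1.20935292e-01 -3.47284268e+01] [-1.137312    0.14817752  5.62253799] [0.0411466  0.09888281 0.04820405]
```

>>> carry_out(
  deltas=[
    [[0, 0, 0.003, -0.02, -1], [0, 0, 0.003, -0.04, -1], [0, 0, 0.003, -0.06, -1], [0, 0, 0.003, -0.08, -1], [0, 0, 0.003, -0.08, -1]],
  ],
)

```text
clock: 17.1
tool_pos: [0.5201, -0.1619, 0.0991]
orientation: [180.0, -0.2, -5.9]
force: [-0.0, 0.7, 7.5]
opening: 0.0523
gripper_force: 30.0
```

>>> carry_out(
  deltas=[
    [[0, 0, 0, -0.02, -1], [0, 0, 0, -0.04, -1], [0, 0, 0, -0.06, -1], [0, 0, 0, -0.074, -1], [0, 0, 0, -0.074, -1]],
  ],
)

```text
clock: 17.6
tool_pos: [0.5204, -0.1616, 0.0992]
orientation: [179.9, -0.2, 20.7]
force: [1.0, 1.6, 7.2]
opening: 0.0519
gripper_force: 30.0
```

Run:
```python
from plant import ctrl
o=ctrl.get_obs();print(o["tool_pos"],o["orientation"],o["force"],o["moment"],o["joint_pos"])
```

```text
[ 0.5203924  -0.16155942  0.0991618 ] [ 1.79924383e+02 -1.71730329e-01  2.07102701e+01] [0.98532867 1.59013459 7.24773085] [ 0.59491174 -0.13637595  0.09305774] [ 3.37764582e+00  1.51518432e+01 -2.55552105e+01  2.78089185e-02
 -4.91064898e+01  1.07314340e+02]
```

The cap has turned 70° while pressed down. I lift gently and watch the force.

>>> carry_out(
  deltas=[
    [[0, 0, -0.01, 0, -1], [0, 0, -0.025, 0, -1], [0, 0, -0.04, 0, -1], [0, 0, -0.05, 0, -1], [0, 0, -0.05, 0, -1]],
  ],
)

```text
clock: 18.1
tool_pos: [0.5187, -0.1614, 0.108]
orientation: [-180.0, -0.0, 20.5]
force: [2.1, 3.9, -0.4]
opening: 0.0519
gripper_force: 30.0
```

>>> carry_out(
  deltas=[
    [[0, 0, -0.02, 0, -1], [0, 0, -0.05, 0, -1], [0, 0, -0.08, 0, -1], [0, 0, -0.11, 0, -1], [0, 0, -0.15, 0, -1]],
  ],
)

```text
clock: 18.6
tool_pos: [0.5179, -0.162, 0.1385]
orientation: [-180.0, 0.1, 20.5]
force: [0.1, 0.0, -0.2]
opening: 0.0521
gripper_force: 30.0
```

>>> carry_out(
  deltas=[
    [[0, 0, -0.08, 0, -1], [0, 0, -0.16, 0, -1], [0, 0, -0.24, 0, -1], [0, 0, -0.3, 0, -1], [0, 0, -0.35, 0, -1]],
  ],
)

```text
clock: 19.1
tool_pos: [0.5186, -0.1619, 0.2093]
orientation: [180.0, -0.0, 20.5]
force: [-0.0, -0.1, -0.7]
opening: 0.0521
gripper_force: 30.0
```

>>> carry_out(
  deltas=[
    [[0, 0, 0, 0, -1], [0, 0, 0, 0, -1], [0, 0, 0, 0, -1], [0, 0, 0, 0, -1], [0, 0, 0, 0, -1]],
  ],
)

```text
clock: 19.6
tool_pos: [0.5185, -0.1617, 0.2076]
orientation: [-180.0, 0.1, 20.5]
force: [-0.6, 0.3, -0.8]
opening: 0.0519
gripper_force: 30.0
```

Run:
```python
from h import *
o=ctrl.get_obs();p=(*o["tool_pos"],o["orientation"][2]);print(p,o["force"],o["qvel"]);print(go(p,(.5193,-.1615,.208),20.5))
t=ctrl.snapshot("top");s=ctrl.snapshot("side")
save(s,"end1.png",(170,130,400,350),2.6)
```

```text
(np.float64(0.5185394533780463), np.float64(-0.1616637939648809), np.float64(0.20763723080308422), np.float64(20.493885489605162)) [-0.64768781  0.25198031 -0.83365924] [ 0.10882129 -0.10750049  0.17246559  0.05645283 -0.01276739 -0.01204552]
[ 0.0038  0.0006 -0.0018 -0.    ]
```

View pics/end1.png

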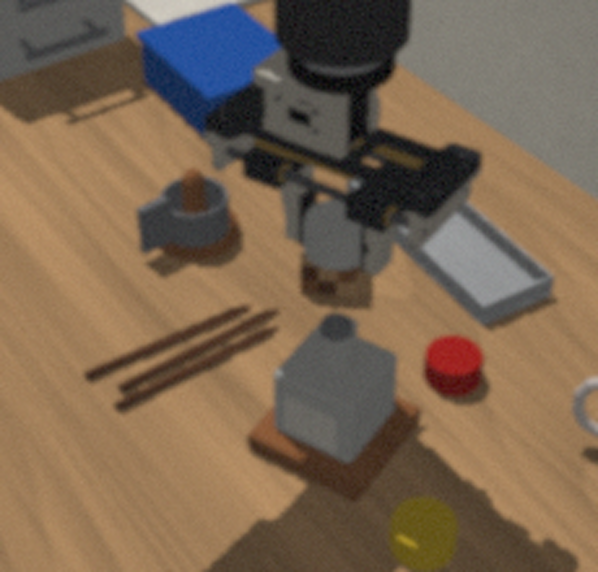

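The picture shows the open jar neck (338,325), the cap held level above it (335,235), and the collar flat on the peg foot (190,220). Nothing else has moved, so I'm handing in.

```bash
python3 -c "
from plant import ctrl
print(ctrl.close_job())"
```

```text
the job is handed in; nothing more can be done
None
```

The job is handed in at about 20 s on the robot's clock: the collar lies flat on the peg's foot, the cap was pushed down, turned about 70° and lifted off, and it is held level about 85 mm above the open jar.

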